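# Clamp a salt-pot lid in the notching jig

## Task

Take the pale pine pot lid from the table, lay it flat, right way up as it lies now, on the board of the notching jig and gently slide it home, pressing it lightly until it bears on both white stop screws, which are set differently each time. Then push the toggle clamp's red handle all the way down over centre, without ramming it, so that it locks and the rubber pad holds the lid against the stops; leave the dark lid, the salt pot, the spoon cup and the file where they are.

Things in the scene. Friction and masses are not known exactly. Their poses are not given: they have to be found in the camera images.
- lid: loose pale pine pot lid, about 55 to 100 g, to be clamped: a disc 66 mm across and 12 mm thick (6 to 18 mm above its underside) on a smaller spigot 54 mm across and 6 mm thick. Origin: centre of its underside; z up. Best pinched across the rim from above.
- jig: the notching jig: plywood board fixed to the table, 290 x 150 mm, 18 mm thick, with two stop blocks and a steel toggle clamp. x runs along it from the lid side to the handle side, z up. Origin on the table under the clamp; board x -150 to 140, y -75 to 75 mm. Bracket: x -13 to 53 mm, 42 mm above the board. Open, the clamp arm stands upright, 105 mm above the board, pad end at x -35 mm or more.
- seat (a point): on the board's top face (18 mm above the table), jig coordinates (-80, 0, 18) mm, axes as the jig's: where the lid's origin nominally lies when it bears on both stop screws. Each screw is set by hand up to 5 mm longer or shorter, unmeasured, so the true place is up to 9 mm away. The nest is open to the jig's -x side: the lid slides home in the jig's +x direction, found by feel.
- stop_left: fixed aluminium block 12 x 22 x 18 mm high on the board, on the jig's +y side of the nest, carrying a white round-nosed nylon stop screw (10 mm round nose, 12 mm above the board) that points at the nominal seat and meets the lid's rim. Origin: centre of the block's underside, 46 mm from the seat, 55 degrees from the jig's +x axis towards +y. Its reach is unmeasured. A lid pushed on one screw alone may stick by friction: nudge it sideways.
- stop_right: the same, mirrored: on the jig's -y side of the nest, 55 degrees from +x towards -y.
- handle (a joint): clamp handle angle (rad). 0 = open, as at the start: handle rises 1.10 rad above level, leaning to the jig's +x side. Grows as it is pushed down: elevation = 1.10 - value. Dead centre 1.10 (level), rigid stop (locked) 1.16. Friction: about 2 N moves it; from about 0.8 on the pad squeezes the lid and the push rises to some 4 to 7 N; past about 1.12 it snaps to the stop by itself and stays.
- handle_hinge (a point): point on the handle's hinge line (which runs along the jig's y), 34 mm above the board at jig coordinates (38, 0, 52) mm. Axes as the jig's.
- grip: the red plastic sleeve of the handle, 85 mm long, 22 mm wide, 16 mm thick. Its origin lies on the hinge line and its x axis runs along the handle away from the hinge, z out of its top face; the sleeve reaches from 30 to 115 mm from the hinge.
- grip_top (a point): on the top face of the red sleeve, 95 mm from the hinge along the handle: the best place to push.
- pad: black rubber pad 22 mm across on a sprung spindle at the end of the clamp arm, 80 mm from the arm's hinge. When the clamp is locked it sits over the seat and presses on a lid there with about 20 N. Origin on the spindle, 13 mm behind the pad's face, z out of its back.
- dark_lid: loose dark walnut lid of the same size, a bystander. Origin: centre of its underside.
- salt_pot: loose white salt pot, 84 mm across, 74 mm tall, a bystander. Origin: centre of its underside.
- spoon_cup: loose black cup of wooden spoons, 72 mm across, 140 mm tall, a bystander. Origin: centre of its underside.
- file: loose flat file with a wooden handle, 215 mm long, 22 mm thick, a bystander. Origin on its underside, x along it towards the blade.
Not all that is in view belongs to the job. Several things have the shape of the lid; the one meant has the colours described above.

How it is judged:
On the way, in this order (a step that is already met when the one before it is completed fails the run):
1. the pine lid lies flat in the nest and bears on both stop screws (over 0.5 N on each), the clamp still open (horizontal distance between lid and nose_left_c0 below 0.04 m and horizontal distance between lid and nose_right_c0 below 0.04 m and z of lid in the frame of seat below 0.003 m and angle between lid's own z axis and vertical below 0.06 rad and contact force between lid and stop_left above 0.5 N and contact force between lid and stop_right above 0.5 N and value of joint handle below 0.4 rad), for 0.1 s.
2. the handle is past dead centre and the pad presses on the lid (value of joint handle above 1.13 rad and contact force between pad and lid above 12 N), for 0.2 s.
At the end, for the whole second after the job is handed in: The handle is locked past centre (above 1.13 rad), the pad presses on the pine lid with over 12 N, and the lid lies flat at rest on the board, its rim within 2 mm of both stop screws (all of step 2 and horizontal distance between lid and nose_left_c0 below 0.04 m and horizontal distance between lid and nose_right_c0 below 0.04 m and z of lid in the frame of seat below 0.003 m and angle between lid's own z axis and vertical below 0.06 rad and linear speed of lid below 0.02 m/s); the robot touches nothing.
It fails at once if the lid is pressed against a stop screw with more than 15 N (contact force between lid and stop_left above 15 N or contact force between lid and stop_right above 15 N).
It fails at once if the clamp handle is pushed with more than 22 N (contact force between anything else and grip above 22 N).
It fails at once if a bystander is moved by more than 15 mm (distance of any of dark_lid, salt_pot, spoon_cup, file from where it was at the start of the episode above 0.015 m).
It also fails if it takes over 72 s, if anything falls off the work surface, if the arm or the gripper's body presses on something with over 40 N, if the wrist force passes 120 N, or if a joint passes its speed limit or range.

## Robot

A 6-joint arm with a two-finger parallel gripper is mounted at the origin on the work surface. World frame = base frame: x ahead of the robot, y to its left, z up, the work surface at z = 0. Lengths are in m, angles in rad, forces in N, time in s.
With the tool pointing down it reaches from about 0.2 to 0.875 m from the base axis. Payload 3.4 kg.
Tool frame: the origin (TCP) lies between the finger pads; the fingertips stand 17 mm ahead of it and the grasp point (between the pads) lies 2 mm behind it (nose_length is the distance from the TCP to the fingertips, in m); z points along the fingers, x is the direction in which the jaws open and shut, and the axes are right-handed (so a half turn about z gives the same grasp; the last joint's range is limited). The gripper opens to 94 mm and grips with 3 to 60 N. Pads are 16 mm wide; open, the fingers measure 119 mm over their backs; the gripper's body (75 mm by 177 mm) begins 78 mm behind the grasp point.
Start: joints at [-1.309, 0.276, 1.505, -0, 1.361, -0.121], TCP at [0.215, -0.533, 0.222] pointing down, gripper open.
Joint ranges: [-2.89, 2.89], [-0.75, 2.08], [0.22, 2.7], [-1.18, 4.32], [0.11, 2.71], [-2.7, 2.7]. Speed limits (rad/s): [2.57, 2.57, 3.14, 3.14, 3.14, 3.14].

## Interface

Orientations are given as a 3x3 rotation matrix whose columns are the frame's x, y, z axes.
In Python, from station import * gives the robot as it stands.
- The arm moves only by the shell command python3 -m handwheel 'ROWS' [FORCE]. ROWS is JSON, a list of rows, each an object with "hand": the opening, from 0 (shut) to 1 (fully open); "dp": the shift along the tool's x, y, z in m, a list of three; "spin": the turn about the tool's z in degrees. A call has 1 to 5 rows; each row is the pose to reach, as a shift and turn from the pose commanded when the call began, along the tool's axes at that moment; what a row does not reach only later rows make up. A row lasts 1/10 s, in which the tool goes at most 50 mm and 8.59 degrees, less where a joint would pass 70% of its speed; a pose out of reach is approached as far as the arm can. A call with a gripper value outside its range is refused whole. The fingers move at their own pace and stop on an object; FORCE is the grip in N (left out, the last holds). Time passes only in rows, so rows that repeat a pose let the fingers close. It gives the time, the measured TCP pose, the force and the opening at its end, in the units of the state.
- get_obs(): the state, without advancing time (a new reading comes with each control period).
- capture(name): name is "side" or "top" or "wrist"; returns the picture (384x512x3 uint8, red, green, blue); there is no depth.
- camera_model(name): a dict with "fx", "fy", "cx", "cy" (pixels), "origin" and "attitude" of the camera in the world. Camera axes: x right, y down, z forward; pixel columns grow to the right and rows downward; lengths in m; the calibration is good to about 2 mm. The wrist camera is an equidistant fisheye: a pixel r from the principal point sees the ray r / f radians off the axis. A picture is of the moment at which its call begins: read the wrist's pose just before it. camera_model takes no time and is no camera call; for the wrist camera it gives the pose at the moment of the call.
- sign_off(): hands the job in, once; it reports no verdict.
The state is a dict: "time_s": time; "q": joint angles; "qd": joint speeds; "joint_torque": joint torques, N m; "position": TCP position; "tcp_rot": TCP orientation; "ft_force": force on the tool from outside, world axes, zero at the start; "ft_torque": the same for the moment, N m; "width": finger opening in m.
Only numpy, scipy, OpenCV 4.12 (cv2) and the standard library are available. Lean on these libraries where they do the work, as an engineer would, in place of code of your own. Each camera call takes 0.05 s, during which the arm holds its last target.

## Working session

There is one attempt and no reset: what is moved stays moved. The work goes in short steps, Python scripts to look and compute and a shell command to move; the robot and the scene stay as the last step left them, time stands still between calls to the robot, and variables do not carry over. Pictures are saved under pics/ and viewed, and the job is handed in when it is done.

```bash
mkdir -p pics; ls
python3 - <<'E'
from station import *
import cv2
o=get_obs();print(o)
for n in ["side","top","wrist"]:
    m=camera_model(n);print(n,m)
    im=capture(n);cv2.imwrite(f"pics/{n}0.png",im[:,:,::-1])
E
```

```text
pics
{'time_s': 0.0, 'q': array([-1.30901100e+00,  2.76580372e-01,  1.50609925e+00, -6.52673629e-05,
        1.36068221e+00, -1.21003189e-01]), 'qd': array([ 0.00174767, -0.0006852 ,  0.00036795, -0.00022305, -0.00062868,
        0.00061972]), 'joint_torque': array([ 3.04258414e-03, -4.04581547e+01, -2.37226528e+01,  7.04536051e-02,
        3.45873751e-02, -1.27338421e-04]), 'position': array([ 0.21460166, -0.53288637,  0.22162655]), 'tcp_rot': array([[ 3.73520837e-01, -9.27621644e-01, -5.19529432e-04],
       [-9.27620112e-01, -3.73521168e-01,  1.69237869e-03],
       [-1.76394234e-03, -1.50212753e-04, -9.99998433e-01]]), 'ft_force': array([ 0.0522281 ,  0.76499477, -0.24399229]), 'ft_torque': array([-0.06392711,  0.03467274,  0.02215456]), 'width': 0.09414545321988126}
side {'fx': 441.1440363808075, 'fy': 441.1440363808075, 'cx': 254.33308942799988, 'cy': 191.3198392584529, 'origin': array([0.02759815, 0.50578379, 0.83521187]), 'attitude': array([[-0.75289237, -0.45734106,  0.47327818],
       [-0.6578449 ,  0.54460924, -0.52023155],
       [-0.01982843, -0.703022  , -0.71089162]])}
top {'fx': 403.8470815044082, 'fy': 403.8470815044082, 'cx': 256.81921275384923, 'cy': 194.68186064177743, 'origin': array([0.41992886, 0.00270532, 1.09423378]), 'attitude': array([[ 0.00508738, -0.99316582,  0.11660087],
       [-0.99980307, -0.00728841, -0.01845802],
       [ 0.01918171, -0.11648401, -0.99300732]])}
wrist {'fx': 297.3186396354542, 'fy': 297.3186396354542, 'cx': 253.1280426916527, 'cy': 186.0484372685862, 'origin': array([ 0.28834159, -0.50435237,  0.38387207]), 'attitude': array([[ 0.3745103 , -0.89275533, -0.25045951],
       [-0.92722034, -0.36120372, -0.09896619],
       [-0.00211431,  0.26929501, -0.96305541]])}
```

View pics/side0.png

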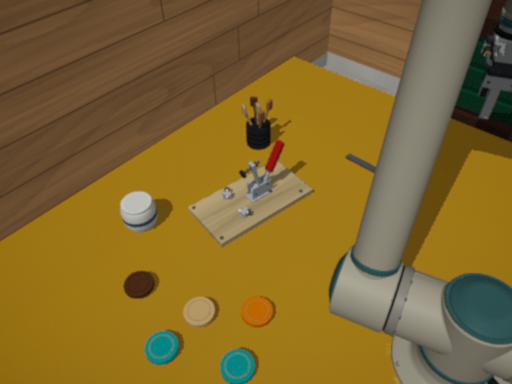

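View pics/top0.png

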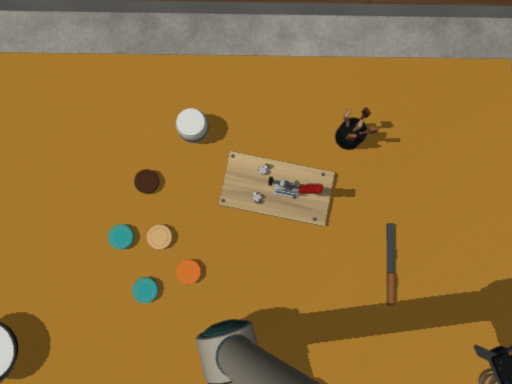

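View pics/wrist0.png

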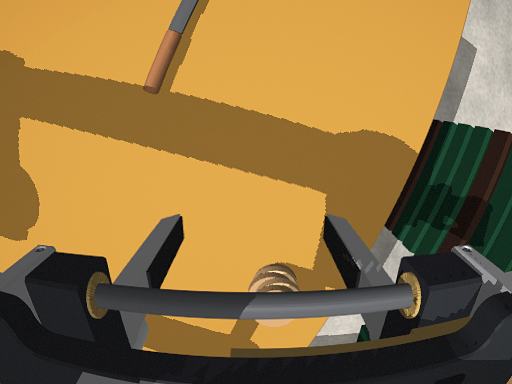

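Top view: pine lid at (160,237), dark lid (147,181), salt pot (192,125), jig board with corners about (231,153), (335,171), (326,225), (220,205), red handle to the right, cup (351,130), file (391,265). The side view agrees, with the pine lid at (200,311). Next I measure.

```bash
cat > h.py <<'E'
from station import *
import numpy as np, cv2
def ray(m,u,v,fish=False):
    x=(u-m['cx'])/m['fx'];y=(v-m['cy'])/m['fy']
    if fish:
        r=np.hypot(x,y);s=np.sin(r)/r if r>1e-9 else 1;d=np.array([x*s,y*s,np.cos(r)])
    else: d=np.array([x,y,1.])
    return np.asarray(m['origin']),np.asarray(m['attitude'])@d
def onplane(m,u,v,z,fish=False):
    o,d=ray(m,u,v,fish);return o+d*(z-o[2])/d[2]
def proj(m,p,fish=False):
    c=np.asarray(m['attitude']).T@(np.asarray(p)-m['origin'])
    if fish:
        r=np.hypot(c[0],c[1]);t=np.arctan2(r,c[2]);k=t/r if r>1e-9 else 1/c[2]
        return m['cx']+m['fx']*c[0]*k,m['cy']+m['fy']*c[1]*k
    return m['cx']+m['fx']*c[0]/c[2],m['cy']+m['fy']*c[1]/c[2]
def blob(mask,near):
    n,l,s,c=cv2.connectedComponentsWithStats(mask.astype(np.uint8))
    i=l[near[1],near[0]]
    return (l==i),s[i],c[i]
E
python3 - <<'E'
from h import *
for n,pt,bpt in [("top",(160,237),(305,210)),("side",(200,311),(225,225))]:
    im=cv2.imread(f"pics/{n}0.png");m=camera_model(n)
    hsv=cv2.cvtColor(im,cv2.COLOR_BGR2HSV)
    print(n,hsv[pt[1],pt[0]],hsv[bpt[1],bpt[0]],hsv[300,60])
    mk=(hsv[:,:,1]<165)&(hsv[:,:,2]>90)
    b,s,c=blob(mk,pt);print('lid',s,c)
    cs,_=cv2.findContours(b.astype(np.uint8),cv2.RETR_EXTERNAL,cv2.CHAIN_APPROX_NONE)
    e=cv2.fitEllipse(cs[0]);print(e,onplane(m,*e[0],0.016),onplane(m,*c,.016))
    pts=np.array([onplane(m,u,v,.018)[:2] for u,v in cs[0][:,0]]).astype(np.float32)
    print('circ',cv2.minEnclosingCircle(pts), pts.mean(0))
    b,s,c=blob(mk,bpt);print('board',s,c)
    cs,_=cv2.findContours(b.astype(np.uint8),cv2.RETR_EXTERNAL,cv2.CHAIN_APPROX_NONE)
    k=max(cs,key=cv2.contourArea)
    pts=np.array([onplane(m,u,v,.018)[:2] for u,v in cv2.convexHull(k)[:,0]]).astype(np.float32)
    r=cv2.minAreaRect(pts);print(r);print(cv2.boxPoints(r))
E
```

```text
top [ 17 111 202] [ 19  96 159] [ 19 187 164]
lid [146 224  27  26 546] [159.16483516 236.47069597]
((159.1591796875, 236.47259521484375), (25.031137466430664, 25.950387954711914), 74.6379623413086) [0.43338009 0.24037643 0.016     ] [0.43338516 0.2403617  0.016     ]
circ ((0.43380603194236755, 0.23990651965141296), 0.03497805818915367) [0.4333774  0.24009545]
board [ 218  151  118   76 5749] [275.45051313 188.31414159]
((0.5651868581771851, -0.07130284607410431), (0.29364848136901855, 0.15360096096992493), 78.83808135986328)
[[ 0.46141657 -0.20048255]
 [ 0.612112   -0.23021698]
 [ 0.6689571   0.05787686]
 [ 0.51826173  0.08761129]]
side [ 20 113 178] [ 20  92 152] [ 21 219 156]
lid [183 296  33  32 812] [198.7364532  311.42241379]
((198.74066162109375, 311.4335021972656), (29.899274826049805, 32.72909927368164), 57.50579833984375) [0.43149386 0.24262852 0.016     ] [0.43151889 0.24261654 0.016     ]
circ ((0.43073931336402893, 0.24238890409469604), 0.035913556814193726) [0.43097705 0.24278452]
board [ 188  160  125   87 5239] [248.24832983 201.89807215]
((0.5802368521690369, -0.0709911435842514), (0.29810860753059387, 0.2024417221546173), 78.71739959716797)
[[ 0.45180994 -0.19736114]
 [ 0.6503393  -0.23696855]
 [ 0.70866376  0.05537885]
 [ 0.5101344   0.09498626]]
```

```bash
cat >> h.py <<'E'
JO=np.array([0.5642,-0.0762,0.]);JA=np.deg2rad(-101.16)
def JR(): return np.array([[np.cos(JA),-np.sin(JA),0],[np.sin(JA),np.cos(JA),0],[0,0,1]])
def j2w(p): return JO+JR()@np.asarray(p,float)
def w2j(p): return JR().T@(np.asarray(p,float)-JO)
def go(p,yaw=None):
    o=get_obs();R=o['tcp_rot'];d=R.T@(np.asarray(p)-o['position'])
    s=''
    if yaw is not None:
        y=np.arctan2(R[1,0],R[0,0]);s=-np.rad2deg((yaw-y+np.pi)%(2*np.pi)-np.pi)
    print('dp',np.round(d,4),'spin',s,'t',o['time_s'],'F',np.round(o['ft_force'],2))
E
python3 -c "
from h import *
go([0.4325,0.241,0.20],JA+np.pi/2);print(j2w([-80,0,0]) if 0 else j2w([-.08,0,0]))"
python3 -m handwheel '[{"hand":1,"dp":[-0.04,-0.031,0],"spin":-8},{"hand":1,"dp":[-0.079,-0.061,0],"spin":-16},{"hand":1,"dp":[-0.118,-0.091,0],"spin":-24},{"hand":1,"dp":[-0.157,-0.121,0],"spin":-32},{"hand":1,"dp":[-0.196,-0.151,0],"spin":-40}]' 20
```

```text
dp [-0.6366 -0.4912  0.0227] spin -56.90486151478986 t 0.15 F [ 0.12  0.88 -0.03]
[0.57968396 0.00228724 0.        ]
time_s: 0.65
position: [0.2817, -0.2931, 0.2222]
tcp_rot: [[0.885, -0.466, 0.0], [-0.466, -0.885, 0.0], [-0.0, -0.0, -1.0]]
ft_force: [0.8, -0.0, 0.4]
width: 0.0938
```

```bash
python3 -c "
from h import *
go([0.4325,0.241,0.20],JA+np.pi/2)"
```

```text
dp [-0.1156 -0.5429  0.0225] spin -16.63071241952552 t 0.65 F [ 0.84 -0.01  0.37]
```

```bash
python3 -m handwheel '[{"hand":1,"dp":[-0.01,-0.048,0],"spin":-4},{"hand":1,"dp":[-0.02,-0.096,0],"spin":-8},{"hand":1,"dp":[-0.03,-0.144,0],"spin":-12},{"hand":1,"dp":[-0.04,-0.192,0],"spin":-16},{"hand":1,"dp":[-0.05,-0.24,0],"spin":-16.6}]'; python3 -c "
from h import *
go([0.4325,0.241,0.20],JA+np.pi/2)"
```

```text
time_s: 1.15
position: [0.3504, -0.058, 0.2226]
tcp_rot: [[0.98, -0.198, 0.001], [-0.198, -0.98, -0.0], [0.001, 0.0, -1.0]]
ft_force: [1.1, -0.2, 0.0]
width: 0.094
dp [ 0.0213 -0.3094  0.0225] spin -0.26611351828108754 t 1.15 F [ 1.11 -0.22  0.03]
```

```bash
python3 -m handwheel '[{"hand":1,"dp":[0.003,-0.048,0],"spin":0},{"hand":1,"dp":[0.007,-0.096,0],"spin":0},{"hand":1,"dp":[0.01,-0.144,0],"spin":0},{"hand":1,"dp":[0.014,-0.192,0],"spin":0},{"hand":1,"dp":[0.017,-0.24,0],"spin":0}]'; python3 -c "
from h import *
go([0.4325,0.241,0.20],JA+np.pi/2)"
```

```text
time_s: 1.65
position: [0.4148, 0.1741, 0.2224]
tcp_rot: [[0.98, -0.198, 0.0], [-0.198, -0.98, -0.0], [0.001, 0.0, -1.0]]
ft_force: [0.5, -0.2, 0.4]
width: 0.0938
dp [ 0.0041 -0.0691  0.0224] spin -0.2654133661368937 t 1.65 F [ 0.53 -0.21  0.37]
```

```bash
python3 -m handwheel '[{"hand":1,"dp":[0.004,-0.04,0.02],"spin":0},{"hand":1,"dp":[0.004,-0.055,0.03],"spin":0},{"hand":1,"dp":[0.004,-0.055,0.03],"spin":0},{"hand":1,"dp":[0.004,-0.055,0.03],"spin":0}]'
python3 - <<'E'
from h import *
go([0.4325,0.241,0.20],JA+np.pi/2)
m=camera_model("wrist");im=capture("wrist");cv2.imwrite("pics/w1.png",im[:,:,::-1])
np.save("m1.npy",m,allow_pickle=True)
print(proj(m,[0.4325,0.241,0.018],True), camera_model("wrist")['origin'])
E
```

```text
time_s: 2.05
position: [0.429, 0.2239, 0.1921]
tcp_rot: [[0.98, -0.199, -0.002], [-0.199, -0.98, -0.002], [-0.001, 0.002, -1.0]]
ft_force: [0.2, 0.4, -0.7]
width: 0.0942
dp [ 0.     -0.0174 -0.0079] spin -0.2906601812165775 t 2.05 F [ 0.19  0.36 -0.7 ]
(np.float64(252.58223919396195), np.float64(157.86880641699955)) [0.44574008 0.30034437 0.35472972]
```

View pics/w1.png

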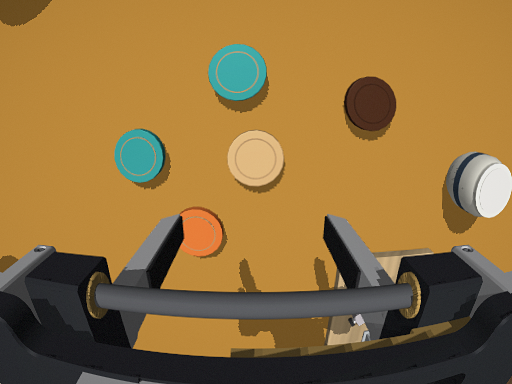

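The wrist view shows the pine lid at about (256,158), close to the predicted (253,158). The fingers straddle a point below it.

Run:
```python
from h import *
m=np.load("m1.npy",allow_pickle=True).item()
im=cv2.imread("pics/w1.png");hsv=cv2.cvtColor(im,cv2.COLOR_BGR2HSV)
print(hsv[158,256],hsv[100,300])
b,s,c=blob((hsv[:,:,1]<160)&(hsv[:,:,2]>150),(256,158));print(s,c)
cs,_=cv2.findContours(b.astype(np.uint8),cv2.RETR_EXTERNAL,cv2.CHAIN_APPROX_NONE)
pts=np.array([onplane(m,u,v,.016,True)[:2] for u,v in cs[0][:,0]]).astype(np.float32)
print(cv2.fitEllipse(pts),pts.mean(0))
p=cv2.fitEllipse(pts)[0]
go([p[0],p[1],0.1],JA+np.pi/2);go([p[0],p[1],0.02],JA+np.pi/2)
```

```text
[ 18 109 225] [ 18 174 191]
[ 227  130   57   56 2532] [254.91548183 157.62756714]
((0.43502572178840637, 0.23984982073307037), (0.0651489719748497, 0.06539448350667953), 157.8485107421875) [0.43498704 0.24012277]
dp [ 0.0024 -0.0171  0.0927] spin -0.3508870647980253 t 2.1 F [ 0.73  0.51 -0.59]
dp [ 0.0024 -0.0172  0.1727] spin -0.3508870647980253 t 2.1 F [ 0.73  0.51 -0.59]
```

```bash
python3 -m handwheel '[{"hand":1,"dp":[0.002,-0.017,0.04],"spin":0},{"hand":1,"dp":[0.002,-0.017,0.08],"spin":0},{"hand":1,"dp":[0.002,-0.017,0.12],"spin":0},{"hand":1,"dp":[0.002,-0.017,0.13],"spin":0},{"hand":1,"dp":[0.002,-0.017,0.13],"spin":0}]'; python3 -c "
from h import *
go([0.4345,0.24,0.02],JA+np.pi/2)"
```

```text
time_s: 2.6
position: [0.4344, 0.2398, 0.0622]
tcp_rot: [[0.98, -0.201, -0.002], [-0.201, -0.98, -0.001], [-0.002, 0.002, -1.0]]
ft_force: [-0.6, 0.0, 1.2]
width: 0.0936
dp [ 0.0001 -0.0003  0.0422] spin -0.40772298735259194 t 2.6 F [-0.62  0.03  1.15]
```

```bash
python3 -m handwheel '[{"hand":1,"dp":[0,0,0.02],"spin":0},{"hand":1,"dp":[0,0,0.035],"spin":0},{"hand":1,"dp":[0,0,0.042],"spin":0},{"hand":1,"dp":[0,0,0.042],"spin":0},{"hand":1,"dp":[0,0,0.042],"spin":0}]'; python3 -m handwheel '[{"hand":0.6,"dp":[0,0,0],"spin":0},{"hand":0.6,"dp":[0,0,0],"spin":0},{"hand":0.5,"dp":[0,0,0],"spin":0},{"hand":0.5,"dp":[0,0,0],"spin":0},{"hand":0.5,"dp":[0,0,0],"spin":0}]' 15
```

```text
time_s: 3.1
position: [0.4362, 0.2415, 0.0218]
tcp_rot: [[0.98, -0.199, 0.003], [-0.199, -0.98, 0.001], [0.002, -0.001, -1.0]]
ft_force: [1.0, 0.3, -0.1]
width: 0.0943
time_s: 3.6
position: [0.4351, 0.2413, 0.0206]
tcp_rot: [[0.98, -0.199, 0.0], [-0.199, -0.98, -0.0], [0.0, -0.0, -1.0]]
ft_force: [0.3, 0.1, 2.0]
width: 0.0657
```

```bash
python3 -m handwheel '[{"hand":0.5,"dp":[0,0,-0.01],"spin":0},{"hand":0.5,"dp":[0,0,-0.04],"spin":0},{"hand":0.5,"dp":[0,0,-0.08],"spin":0},{"hand":0.5,"dp":[0,0,-0.11],"spin":0},{"hand":0.5,"dp":[0,0,-0.11],"spin":0}]'; python3 -c "
from h import *
p=j2w([-.15,0,0]);p[2]=.13;print(p)
go(p,JA+np.pi/2)"
```

```text
time_s: 4.1
position: [0.438, 0.2425, 0.1351]
tcp_rot: [[0.98, -0.199, 0.009], [-0.199, -0.98, 0.003], [0.008, -0.005, -1.0]]
ft_force: [1.3, -0.2, -0.7]
width: 0.0655
[0.59323242 0.07096358 0.13      ]
dp [0.1862 0.1373 0.0059] spin -0.3030626140261084 t 4.1 F [ 1.3  -0.2  -0.72]
```

```bash
python3 -m handwheel '[{"hand":0.5,"dp":[0.037,0.027,0],"spin":0},{"hand":0.5,"dp":[0.074,0.054,0],"spin":0},{"hand":0.5,"dp":[0.111,0.081,0],"spin":0},{"hand":0.5,"dp":[0.148,0.109,0],"spin":0},{"hand":0.5,"dp":[0.184,0.136,0],"spin":0}]';python3 -m handwheel '[{"hand":0.5,"dp":[0,0,0],"spin":0},{"hand":0.5,"dp":[0,0,0],"spin":0},{"hand":0.5,"dp":[0,0,0],"spin":0}]'
python3 - <<'E'
from h import *
p=j2w([-.15,0,0]);p[2]=.13
go(p,JA+np.pi/2)
m=camera_model("wrist");im=capture("wrist");cv2.imwrite("pics/w2.png",im[:,:,::-1])
np.save("m2.npy",m,allow_pickle=True)
m=camera_model("top");im=capture("top");cv2.imwrite("pics/t2.png",im[:,:,::-1])
E
```

```text
time_s: 4.6
position: [0.5886, 0.0698, 0.1294]
tcp_rot: [[0.98, -0.199, -0.002], [-0.199, -0.98, -0.0], [-0.002, 0.0, -1.0]]
ft_force: [1.0, -0.3, -0.9]
width: 0.066
time_s: 4.9
position: [0.5867, 0.0721, 0.1296]
tcp_rot: [[0.98, -0.198, -0.003], [-0.198, -0.98, 0.0], [-0.003, 0.0, -1.0]]
ft_force: [0.5, -0.2, 0.5]
width: 0.0654
dp [ 0.0066 -0.0001 -0.0004] spin -0.28804159654819134 t 4.9 F [ 0.53 -0.21  0.49]
```

View pics/w2.png

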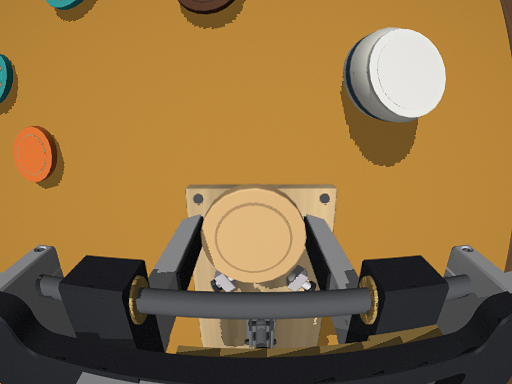

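View pics/t2.png

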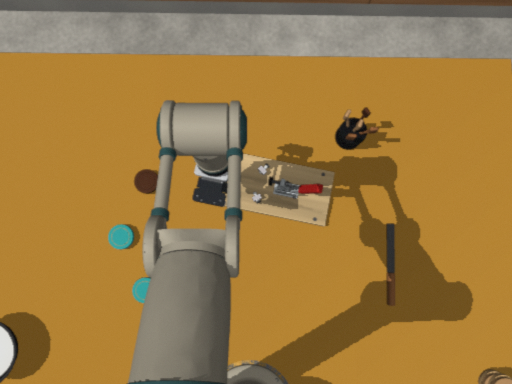

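Run:
```python
from h import *
m=np.load("m2.npy",allow_pickle=True).item()
im=cv2.imread("pics/w2.png")
for px in [(187,185),(336,185),(188,190),(335,190),(198,198.5),(324,198),(225,283),(301,283)]:
    print(px,*[np.round(w2j(onplane(m,*px,z,True))*1000,1) for z in (.0,.018,.03)])
z=cv2.resize(im[170:360,150:370],None,fx=3.5,fy=3.5 if 0 else 3.1,interpolation=cv2.INTER_CUBIC);cv2.imwrite("pics/w2z.png",z)
t=cv2.imread("pics/top0.png");z=cv2.resize(t[145:230,212:342],None,fx=6,fy=6,interpolation=cv2.INTER_CUBIC);cv2.imwrite("pics/t0z.png",z)
```

```text
(187, 185) [-147.9  -74.5    0. ] [-152.8  -70.3   18. ] [-156.1  -67.4   30. ]
(336, 185) [-147.4   80.5    0. ] [-152.4   75.2   18. ] [-155.7   71.7   30. ]
(188, 190) [-142.5  -73.8    0. ] [-147.8  -69.6   18. ] [-151.3  -66.7   30. ]
(335, 190) [-142.    79.8   -0. ] [-147.3   74.5   18. ] [-150.8   71.1   30. ]
(198, 198.5) [-133.2  -63.7    0. ] [-139.1  -60.1   18. ] [-143.   -57.7   30. ]
(324, 198) [-133.3   68.3    0. ] [-139.1   63.8   18. ] [-143.    60.8   30. ]
(225, 283) [-28.7 -39.5   0. ] [-41.  -37.4  18. ] [-49.2 -35.9  30. ]
(301, 283) [-27.7  49.9   0. ] [-40.1  46.5  18. ] [-48.3  44.2  30. ]
```

View pics/w2z.png

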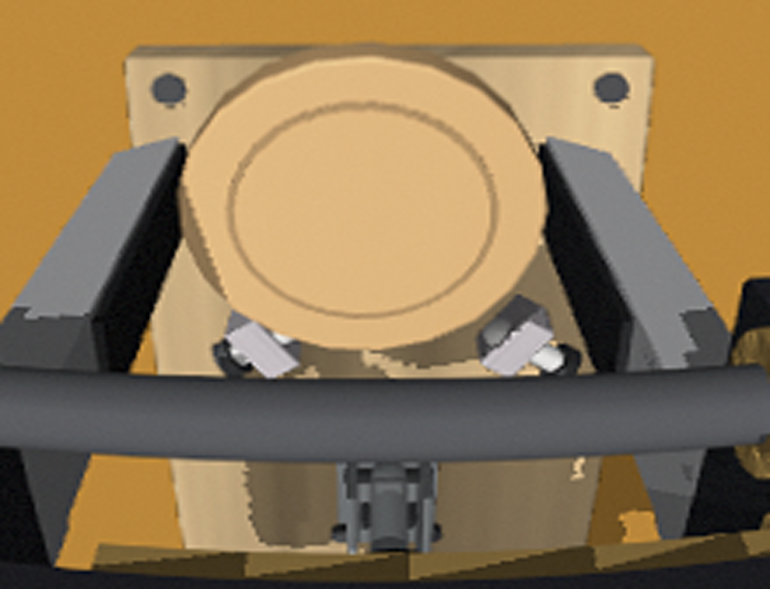

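View pics/t0z.png

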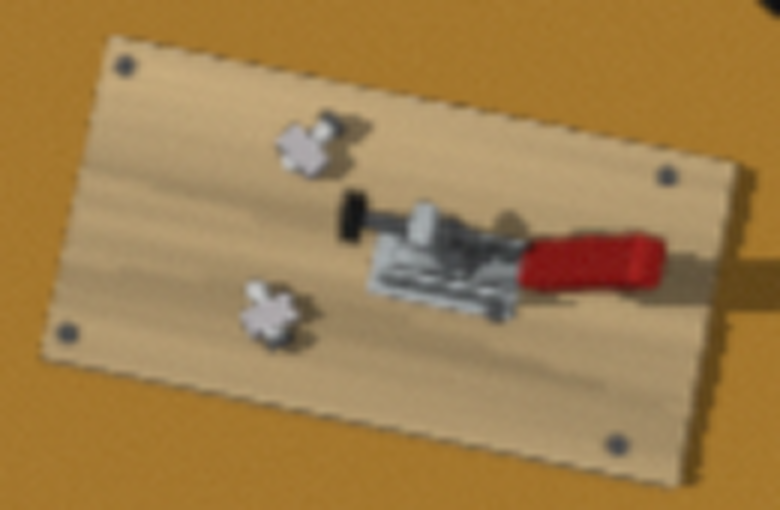

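Run:
```python
from h import *
m=camera_model("top")
for px in [(312,173),(252,286),(305,145),(270,312),(325,130)]:
    u,v=212+(px[0]-2.5)/6,145+(px[1]-2.5)/6
    print(px,np.round(w2j(onplane(m,u,v,.032))*1000,1))
th=np.deg2rad(55)
print(46*np.cos(th)-80,46*np.sin(th), 'nominal nose tips', 33*np.cos(th)-80,33*np.sin(th))
```

```text
(312, 173) [-47.9  28.9  32. ]
(252, 286) [-64. -26.  32.]
(305, 145) [-53.5  40.7  32. ]
(270, 312) [-53.9 -35.7  32. ]
(325, 130) [-46.1  49.1  32. ]
-53.615483927851876 37.68099403729362 nominal nose tips -61.07197760041548 27.03201746153673
```

```bash
cat >> h.py <<'E'
JO=JO+JR()@np.array([0,.0024,0])
E
python3 - <<'E'
from h import *
print(JO, w2j(get_obs()['position']))
p=j2w([-.105,.004,.08]);go(p,JA+np.pi/2)
E
```

```text
[ 0.56655462 -0.07666452  0.        ] [-0.15036175 -0.00886145  0.13017848]
dp [0.0131 0.0453 0.0502] spin -0.22298665379020163 t 5.0 F [-0.39  0.6  -0.94]
```

```bash
python3 -m handwheel '[{"hand":0.5,"dp":[0.005,0.02,0.01],"spin":0},{"hand":0.5,"dp":[0.013,0.045,0.03],"spin":0},{"hand":0.5,"dp":[0.013,0.045,0.05],"spin":0},{"hand":0.5,"dp":[0.013,0.045,0.07],"spin":0},{"hand":0.5,"dp":[0.013,0.045,0.07],"spin":0}]'
python3 - <<'E'
from h import *
print(JO, w2j(get_obs()['position']))
p=j2w([-.105,.004,.0392]);go(p,JA+np.pi/2)
E
```

```text
time_s: 5.5
position: [0.5891, 0.0258, 0.0582]
tcp_rot: [[0.98, -0.198, -0.006], [-0.198, -0.98, 0.0], [-0.006, 0.001, -1.0]]
ft_force: [-0.0, -0.1, -0.7]
width: 0.0654
[ 0.56655462 -0.07666452  0.        ] [-0.10488015  0.002311    0.05815677]
dp [ 0.0018 -0.0001  0.0189] spin -0.23944629817571195 t 5.5 F [-0.01 -0.11 -0.71]
```

```bash
python3 -m handwheel '[{"hand":0.5,"dp":[0.001,0,0.008],"spin":0},{"hand":0.5,"dp":[0.001,0,0.015],"spin":0},{"hand":0.5,"dp":[0.001,0,0.018],"spin":0},{"hand":0.5,"dp":[0.001,0,0.018],"spin":0},{"hand":0.5,"dp":[0.001,0,0.018],"spin":0}]'
python3 - <<'E'
from h import *
print(w2j(get_obs()['position']));go(get_obs()['position'],JA+np.pi/2)
m=camera_model("wrist");im=capture("wrist");cv2.imwrite("pics/w3.png",im[:,:,::-1])
E
```

```text
time_s: 6.0
position: [0.5933, 0.0246, 0.0428]
tcp_rot: [[0.98, -0.199, 0.001], [-0.199, -0.98, -0.0], [0.001, 0.0, -1.0]]
ft_force: [0.4, 0.5, -1.1]
width: 0.0657
[-0.10455435  0.00667462  0.04278965]
dp [0. 0. 0.] spin -0.29718711523984526 t 6.0 F [ 0.43  0.45 -1.08]
```

View pics/w3.png

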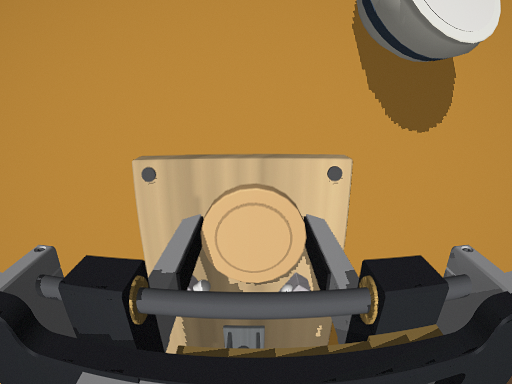

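The lid sits just above the board, between the stops and square to it. I lower it until it touches.

```bash
python3 -m handwheel '[{"hand":0.5,"dp":[0,0,0.001],"spin":0},{"hand":0.5,"dp":[0,0,0.0015],"spin":0},{"hand":0.5,"dp":[0,0,0.0015],"spin":0}]'; python3 -m handwheel '[{"hand":0.5,"dp":[0,0,0],"spin":0}]'; python3 -m handwheel '[{"hand":0.5,"dp":[0,0,0],"spin":0}]'
```

```text
time_s: 6.35
position: [0.5931, 0.0245, 0.041]
tcp_rot: [[0.98, -0.199, 0.0], [-0.199, -0.98, -0.0], [0.0, 0.0, -1.0]]
ft_force: [-0.8, -0.0, 0.1]
width: 0.0656
time_s: 6.45
position: [0.5931, 0.0245, 0.041]
tcp_rot: [[0.98, -0.199, 0.0], [-0.199, -0.98, -0.0], [0.0, 0.0, -1.0]]
ft_force: [0.2, -0.5, -0.2]
width: 0.0657
time_s: 6.55
position: [0.5931, 0.0245, 0.041]
tcp_rot: [[0.98, -0.199, 0.0], [-0.199, -0.98, -0.0], [0.0, 0.0, -1.0]]
ft_force: [0.2, 0.3, -0.6]
width: 0.0656
```

```bash
python3 -m handwheel '[{"hand":0.5,"dp":[0,0,0.001],"spin":0},{"hand":0.5,"dp":[0,0,0.002],"spin":0},{"hand":0.5,"dp":[0,0,0.002],"spin":0}]'; python3 -m handwheel '[{"hand":0.5,"dp":[0,0,0],"spin":0}]'
```

```text
time_s: 6.85
position: [0.5929, 0.0245, 0.0387]
tcp_rot: [[0.98, -0.199, -0.0], [-0.199, -0.98, -0.0], [-0.0, 0.0, -1.0]]
ft_force: [0.0, -0.4, -0.7]
width: 0.0657
time_s: 6.95
position: [0.593, 0.0245, 0.0388]
tcp_rot: [[0.98, -0.199, -0.0], [-0.199, -0.98, -0.0], [-0.0, 0.0, -1.0]]
ft_force: [0.3, 0.1, -0.0]
width: 0.0653
```

```bash
python3 -m handwheel '[{"hand":0.8,"dp":[0,0,0],"spin":0},{"hand":0.9,"dp":[0,0,0],"spin":0},{"hand":0.9,"dp":[0,0,0],"spin":0},{"hand":0.9,"dp":[0,0,-0.01],"spin":0},{"hand":0.9,"dp":[0,0,-0.03],"spin":0}]';python3 -m handwheel '[{"hand":0.9,"dp":[0,-0.03,-0.03],"spin":0},{"hand":0.4,"dp":[0,-0.062,-0.03],"spin":0},{"hand":0,"dp":[0,-0.062,-0.03],"spin":0},{"hand":0,"dp":[0,-0.062,-0.03],"spin":0},{"hand":0,"dp":[0,-0.062,-0.03],"spin":0}]'
python3 - <<'E'
from h import *
m=camera_model("wrist");im=capture("wrist");cv2.imwrite("pics/w4.png",im[:,:,::-1])
o=get_obs();print(w2j(o['position']),o['width'])
E
```

```text
time_s: 7.45
position: [0.5919, 0.0246, 0.0684]
tcp_rot: [[0.98, -0.199, -0.003], [-0.199, -0.98, 0.0], [-0.003, 0.0, -1.0]]
ft_force: [1.1, -0.9, -0.2]
width: 0.0848
time_s: 7.95
position: [0.6048, 0.0846, 0.0987]
tcp_rot: [[0.98, -0.199, -0.001], [-0.199, -0.98, -0.001], [-0.001, 0.001, -1.0]]
ft_force: [0.2, -0.7, -0.2]
width: 0.0562
[-0.16545893  0.00641947  0.09867052] 0.05175092210905665
```

View pics/w4.png

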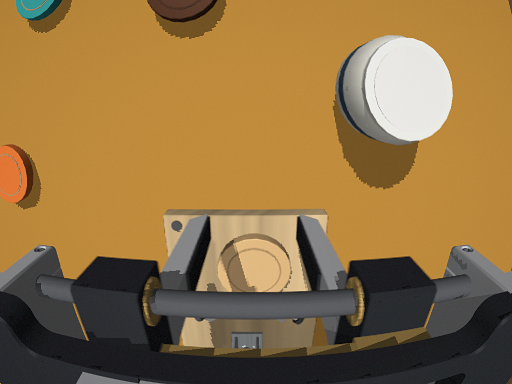

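```bash
python3 -m handwheel '[{"hand":0,"dp":[0,0,0.02],"spin":0},{"hand":0,"dp":[0,0,0.04],"spin":0},{"hand":0,"dp":[0,0,0.055],"spin":0},{"hand":0,"dp":[0,0,0.06],"spin":0},{"hand":0,"dp":[0,0,0.06],"spin":0}]';python3 - <<'E'
from h import *
o=get_obs();print(w2j(o['position']),o['width'])
m=camera_model("wrist");im=capture("wrist");cv2.imwrite("pics/w5.png",im[:,:,::-1])
p=j2w([-.148,.0055,.0388]);go(p,JA+np.pi/2)
E
```

```text
time_s: 8.5
position: [0.6047, 0.0845, 0.0381]
tcp_rot: [[0.98, -0.2, -0.002], [-0.2, -0.98, -0.0], [-0.002, 0.001, -1.0]]
ft_force: [0.2, -0.5, 0.5]
width: 0.0121
[-0.1655236   0.00621687  0.03807478] 0.012105450569347918
dp [-0.0013  0.0178  0.0001] spin -0.3528742580120601 t 8.55 F [ 0.14 -0.62  0.49]
```

View pics/w5.png

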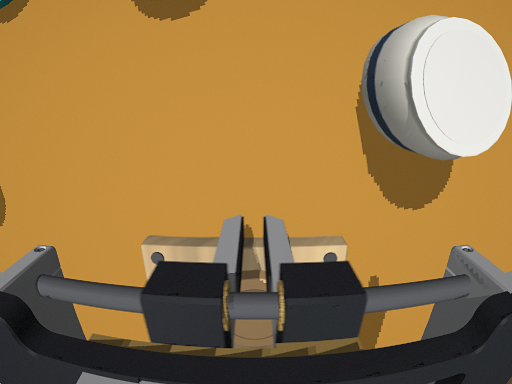

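```bash
python3 -m handwheel '[{"hand":0,"dp":[0,0.008,0],"spin":0},{"hand":0,"dp":[0,0.015,0],"spin":0},{"hand":0,"dp":[0,0.02,0],"spin":0},{"hand":0,"dp":[0,0.025,0],"spin":0},{"hand":0,"dp":[0,0.03,0],"spin":0}]';python3 - <<'E'
from h import *
o=get_obs();print(w2j(o['position']),o['width'])
print(JR().T@o['ft_force'])
E
```

```text
time_s: 9.05
position: [0.5996, 0.0555, 0.0393]
tcp_rot: [[0.98, -0.199, 0.001], [-0.199, -0.98, 0.0], [0.001, -0.0, -1.0]]
ft_force: [0.3, 0.8, -0.1]
width: 0.0005
[-0.1360277   0.00680738  0.03930447] 0.0005204748246610038
[-0.80002725  0.10719328 -0.0604151 ]
```

Next I move in 1.5 mm rows, reading the force each time.

```bash
cat > f.py <<'E'
from h import *
o=get_obs();print('jig pos',np.round(w2j(o['position'])*1000,1),'jigF',np.round(JR().T@o['ft_force'],2),o['width'].round(4))
E
python3 -m handwheel '[{"hand":0,"dp":[0,0.0015,0],"spin":0},{"hand":0,"dp":[0,0.003,0],"spin":0},{"hand":0,"dp":[0,0.0045,0],"spin":0},{"hand":0,"dp":[0,0.006,0],"spin":0},{"hand":0,"dp":[0,0.006,0],"spin":0}]'; python3 f.py; python3 -m handwheel '[{"hand":0,"dp":[0,0.001,0],"spin":0},{"hand":0,"dp":[0,0.002,0],"spin":0},{"hand":0,"dp":[0,0.002,0],"spin":0}]'; python3 f.py
```

```text
time_s: 9.55
position: [0.5982, 0.0499, 0.0389]
tcp_rot: [[0.98, -0.199, -0.0], [-0.199, -0.98, -0.0], [-0.0, 0.0, -1.0]]
ft_force: [-0.3, 0.3, -0.1]
width: 0.0002
time_s: 9.85
position: [0.5978, 0.0479, 0.0389]
tcp_rot: [[0.98, -0.199, -0.0], [-0.199, -0.98, -0.0], [-0.0, 0.0, -1.0]]
ft_force: [-0.0, 0.4, 0.1]
width: 0.0006Traceback (most recent call last):
  File "f.py", line 2, in <module>
    o=get_obs();print('jig pos',np.round(w2j(o['position'])*1000,1),'jigF',np.round(JR().T@o['ft_force'],2),o['width'].round(4))
                                                                                                            ^^^^^^^^^^^^^^^^
AttributeError: 'float' object has no attribute 'round'
Traceback (most recent call last):
  File "f.py", line 2, in <module>
    o=get_obs();print('jig pos',np.round(w2j(o['position'])*1000,1),'jigF',np.round(JR().T@o['ft_force'],2),o['width'].round(4))
                                                                                                            ^^^^^^^^^^^^^^^^
AttributeError: 'float' object has no attribute 'round'
```

Run:
```python
from h import *
m=camera_model("side");im=capture("side");cv2.imwrite("pics/s5.png",cv2.resize(im[140:260,170:330,::-1],None,fx=5,fy=5,interpolation=cv2.INTER_CUBIC))
m=camera_model("top");im=capture("top");cv2.imwrite("pics/t5.png",cv2.resize(im[145:230,212:342,::-1],None,fx=6,fy=6,interpolation=cv2.INTER_CUBIC))
```

```text
(no output)
```

View pics/s5.png

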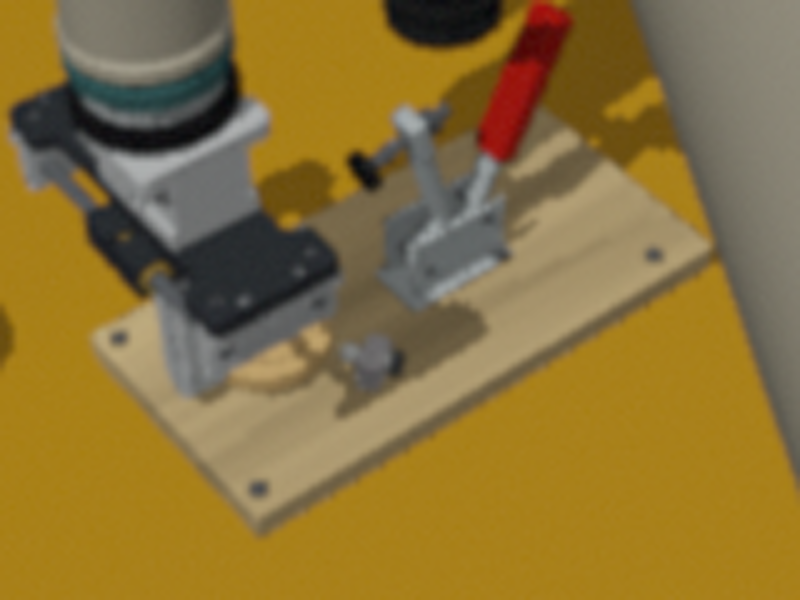

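View pics/t5.png

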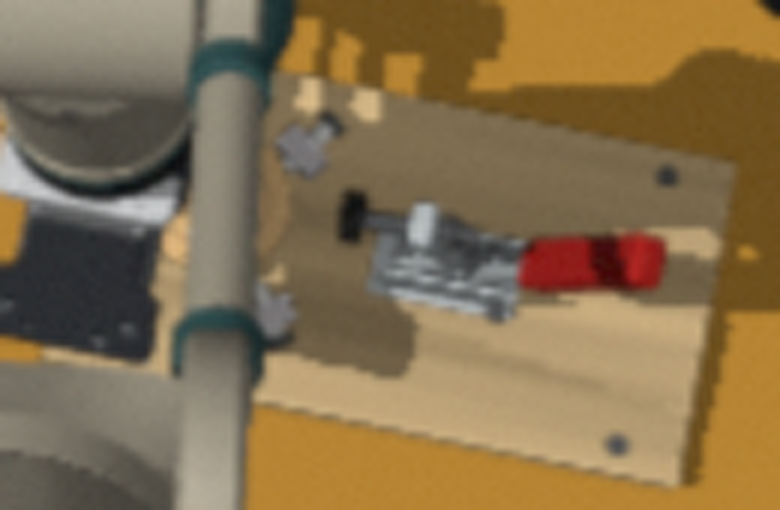

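The side view shows the fingers behind the lid, with its rim at about (328,340), just short of the right screw's nose at (348,350). I carry on slowly.

```bash
sed -i "s/,o\['width'\].round(4)//" f.py
python3 -m handwheel '[{"hand":0,"dp":[0,0.001,0],"spin":0},{"hand":0,"dp":[0,0.002,0],"spin":0},{"hand":0,"dp":[0,0.002,0],"spin":0}]'; python3 f.py;python3 -m handwheel '[{"hand":0,"dp":[0,0.001,0],"spin":0},{"hand":0,"dp":[0,0.002,0],"spin":0},{"hand":0,"dp":[0,0.002,0],"spin":0}]'; python3 f.py
```

```text
time_s: 10.25
position: [0.5971, 0.0469, 0.0389]
tcp_rot: [[0.98, -0.199, -0.0], [-0.199, -0.98, 0.002], [-0.001, -0.001, -1.0]]
ft_force: [-0.8, 4.7, -0.4]
width: 0.0004
jig pos [-127.2    6.1   38.9] jigF [-4.48 -1.73 -0.38]
time_s: 10.55
position: [0.5965, 0.0464, 0.0389]
tcp_rot: [[0.98, -0.2, -0.001], [-0.2, -0.98, 0.004], [-0.002, -0.004, -1.0]]
ft_force: [-0.3, 8.4, 1.9]
width: 0.0004
jig pos [-126.5    5.5   38.9] jigF [-8.19 -1.96  1.86]
```

```bash
python3 -m handwheel '[{"hand":0,"dp":[0,-0.001,0],"spin":0},{"hand":0,"dp":[0,-0.001,0],"spin":0}]'; python3 f.py;python3 -m handwheel '[{"hand":0,"dp":[0.001,0,0],"spin":0},{"hand":0,"dp":[0.002,0,0],"spin":0},{"hand":0,"dp":[0.002,0,0],"spin":0}]'; python3 f.py;python3 -m handwheel '[{"hand":0,"dp":[-0.001,0,0],"spin":0},{"hand":0,"dp":[-0.002,0,0],"spin":0},{"hand":0,"dp":[-0.003,0,0],"spin":0},{"hand":0,"dp":[-0.003,0,0],"spin":0}]'; python3 f.py
```

```text
time_s: 10.75
position: [0.5965, 0.0466, 0.0389]
tcp_rot: [[0.98, -0.199, -0.001], [-0.199, -0.98, 0.002], [-0.002, -0.002, -1.0]]
ft_force: [-1.9, 5.6, 1.3]
width: -0.0001
jig pos [-126.8    5.5   38.9] jigF [-5.14 -2.99  1.32]
time_s: 11.05
position: [0.5977, 0.0467, 0.0388]
tcp_rot: [[0.98, -0.2, -0.003], [-0.2, -0.98, 0.003], [-0.004, -0.003, -1.0]]
ft_force: [-1.4, 7.4, 2.3]
width: 0.0005
jig pos [-127.     6.6   38.8] jigF [-6.97 -2.85  2.34]
time_s: 11.45
position: [0.5957, 0.0466, 0.0389]
tcp_rot: [[0.98, -0.199, -0.001], [-0.199, -0.98, 0.002], [-0.001, -0.002, -1.0]]
ft_force: [-0.4, 5.0, 0.3]
width: 0.0004
jig pos [-126.5    4.8   38.9] jigF [-4.8  -1.38  0.28]
```

```bash
python3 -m handwheel '[{"hand":0,"dp":[0,-0.005,0],"spin":0},{"hand":0,"dp":[0,-0.02,-0.02],"spin":0},{"hand":0,"dp":[0,-0.04,-0.06],"spin":0},{"hand":0,"dp":[0,-0.065,-0.1],"spin":0},{"hand":0,"dp":[0,-0.065,-0.13],"spin":0}]'; python3 -m handwheel '[{"hand":0,"dp":[0,0,0],"spin":0},{"hand":0,"dp":[0,0,0],"spin":0}]';python3 - <<'E'
from h import *
m=camera_model("wrist");im=capture("wrist");cv2.imwrite("pics/w6.png",im[:,:,::-1]);np.save("m6.npy",m,allow_pickle=True)
cv2.imwrite("pics/w6z.png",cv2.resize(im[190:300,180:340,::-1],None,fx=5,fy=5,interpolation=cv2.INTER_CUBIC))
m=camera_model("side");im=capture("side");cv2.imwrite("pics/s6.png",cv2.resize(im[140:260,170:330,::-1],None,fx=5,fy=5,interpolation=cv2.INTER_CUBIC))
E
```

```text
time_s: 11.95
position: [0.6108, 0.111, 0.1716]
tcp_rot: [[0.98, -0.197, 0.004], [-0.197, -0.98, -0.0], [0.004, -0.001, -1.0]]
ft_force: [0.5, -0.2, -0.2]
width: 0.0005
time_s: 12.15
position: [0.6094, 0.1086, 0.1692]
tcp_rot: [[0.98, -0.198, 0.001], [-0.198, -0.98, -0.001], [0.001, 0.001, -1.0]]
ft_force: [-0.7, -0.1, 0.1]
width: 0.0001
```

View pics/w6.png

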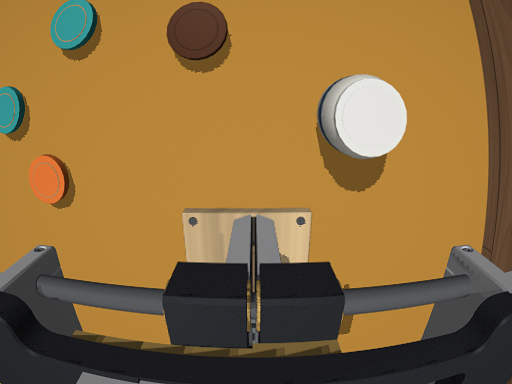

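View pics/s6.png

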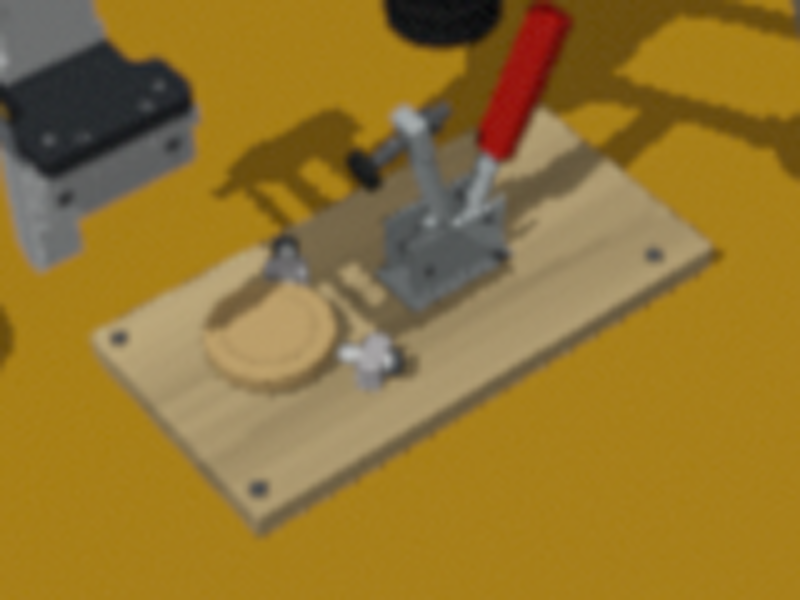

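Run:
```python
from h import *
im=capture("top");cv2.imwrite("pics/t6.png",cv2.resize(im[145:230,212:342,::-1],None,fx=6,fy=6,interpolation=cv2.INTER_CUBIC));cv2.imwrite("pics/t6r.png",im[:,:,::-1])
```

```text
(no output)
```

View pics/t6.png

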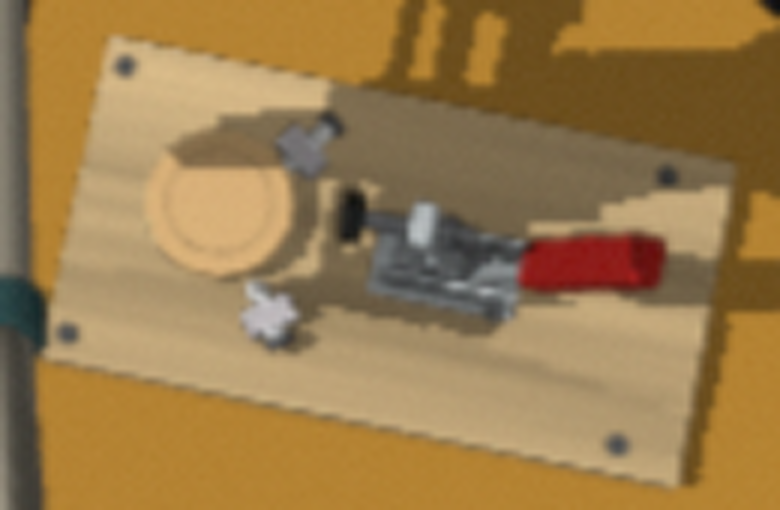

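Run:
```python
from h import *
m=camera_model("top")
im=cv2.imread("pics/t6r.png");hsv=cv2.cvtColor(im,cv2.COLOR_BGR2HSV)
b=np.zeros(im.shape[:2],bool)
print(hsv[180,248],hsv[190,235],hsv[200,235])
e=((220/6+212,204/6+145));print('by eye',w2j(onplane(m,*e,.036))*1000)
# rim points by eye in zoomed pic
pz=[(147,205),(155,165),(293,210),(285,240),(262,265),(220,279),(180,265),(157,240),(283,175)]
P=np.array([w2j(onplane(m,212+(a-2.5)/6,145+(c-2.5)/6,.034))[:2]*1000 for a,c in pz])
from scipy.optimize import least_squares
r=least_squares(lambda q:np.hypot(*(P-q[:2]).T)-q[2],[-85,3,33]);print(r.x,r.fun.round(1))
r=least_squares(lambda q:np.hypot(*(P-q[:2]).T)-33,[-85,3]);print(r.x,r.fun.round(1))
for a,c in [(255,288),(258,292),(285,170)]:
    t=w2j(onplane(m,212+(a-2.5)/6,145+(c-2.5)/6,.032))*1000;print(t,np.hypot(*(t[:2]-r.x)))
```

```text
[ 18 112 216] [ 19  93 172] [ 18  96 194]
by eye [-83.71583858   3.17169858  36.        ]
[-85.24248576   3.81648399  32.41367878] [-0.4  1.3  0.2  0.5  0.3  0.5 -0.5 -0.8 -1.2]
[-85.3457364    4.30321638] [-1.   0.5 -0.3  0.1  0.1  0.5 -0.7 -1.1 -2. ]
[-62.47529296 -28.99032558  32.        ] 40.392042776483976
[-60.82270243 -30.46813742  32.        ] 42.549103875421224
[-59.94450848  25.44920018  32.        ] 33.05109696662824
```

The top view shows the lid's centre at about jig (-85, 4) mm. It touches the left screw, and a gap of several mm is open to the right nose at (252,284). The force ratio also fits a lid stuck on the left screw alone. I'll turn the pusher 25° and push it home towards +x/-y.

Run:
```python
from h import *
p=j2w([-.133,.0264,.10]);go(p,JA+np.pi/2-np.deg2rad(25))
```

```text
dp [0.0221 0.0563 0.067 ] spin 24.666628475694232 t 12.3 F [ 0.36 -0.27 -0.52]
```

```bash
python3 -m handwheel '[{"hand":0,"dp":[0.01,0.02,0.02],"spin":8},{"hand":0,"dp":[0.02,0.04,0.04],"spin":16},{"hand":0,"dp":[0.022,0.056,0.06],"spin":24.6},{"hand":0,"dp":[0.022,0.056,0.067],"spin":24.6},{"hand":0,"dp":[0.022,0.056,0.067],"spin":24.6}]'
python3 - <<'E'
from h import *
p=j2w([-.133,.0264,.0388]);go(p,JA+np.pi/2-np.deg2rad(25))
E
```

```text
time_s: 12.8
position: [0.6181, 0.0496, 0.0997]
tcp_rot: [[0.809, -0.587, -0.005], [-0.587, -0.809, 0.001], [-0.004, 0.002, -1.0]]
ft_force: [0.3, 0.9, -0.4]
width: 0.0005
dp [0.0009 0.0005 0.0609] spin 0.19248492938541906 t 12.8 F [ 0.3   0.9  -0.36]
```

```bash
python3 -m handwheel '[{"hand":0,"dp":[0,0,0.02],"spin":0},{"hand":0,"dp":[0,0,0.04],"spin":0},{"hand":0,"dp":[0,0,0.055],"spin":0},{"hand":0,"dp":[0,0,0.061],"spin":0},{"hand":0,"dp":[0,0,0.061],"spin":0}]';python3 f.py; python3 -m handwheel '[{"hand":0,"dp":[0,0.003,0],"spin":0},{"hand":0,"dp":[0,0.006,0],"spin":0},{"hand":0,"dp":[0,0.008,0],"spin":0},{"hand":0,"dp":[0,0.009,0],"spin":0},{"hand":0,"dp":[0,0.01,0],"spin":0}]';python3 f.py
```

```text
time_s: 13.3
position: [0.6194, 0.0505, 0.0407]
tcp_rot: [[0.81, -0.587, -0.001], [-0.587, -0.81, 0.0], [-0.001, 0.0, -1.0]]
ft_force: [0.2, -0.7, 0.3]
width: 0.0004
jig pos [-135.    27.3   40.7] jigF [0.66 0.35 0.26]
time_s: 13.8
position: [0.6138, 0.0414, 0.0413]
tcp_rot: [[0.808, -0.589, 0.001], [-0.589, -0.808, -0.0], [0.001, -0.0, -1.0]]
ft_force: [0.2, -0.7, -0.2]
width: 0.0002
jig pos [-125.    23.5   41.3] jigF [ 0.68  0.38 -0.21]
```

```bash
python3 -m handwheel '[{"hand":0,"dp":[0,0.001,0.001],"spin":0},{"hand":0,"dp":[0,0.002,0.001],"spin":0},{"hand":0,"dp":[0,0.002,0.001],"spin":0}]'>/dev/null;python3 f.py; python3 -m handwheel '[{"hand":0,"dp":[0,0.001,0],"spin":0},{"hand":0,"dp":[0,0.002,0],"spin":0},{"hand":0,"dp":[0,0.002,0],"spin":0}]'>/dev/null;python3 f.py
```

```text
jig pos [-123.3   22.4   39.9] jigF [ 0.51 -0.42 -0.18]
jig pos [-121.6   21.6   39.9] jigF [-0.13  0.97  0.32]
```

```bash
python3 -m handwheel '[{"hand":0,"dp":[0,0.001,0],"spin":0},{"hand":0,"dp":[0,0.0015,0],"spin":0},{"hand":0,"dp":[0,0.0015,0],"spin":0}]'>/dev/null;python3 f.py
```

```text
jig pos [-120.1   21.    39.9] jigF [-0.85  0.18 -0.29]
```

```bash
python3 -m handwheel '[{"hand":0,"dp":[0,0.001,0],"spin":0},{"hand":0,"dp":[0,0.0015,0],"spin":0},{"hand":0,"dp":[0,0.0015,0],"spin":0}]'>/dev/null;python3 f.py
```

```text
jig pos [-119.3   20.8   40.1] jigF [-2.81  0.31 -0.66]
```

```bash
python3 -m handwheel '[{"hand":0,"dp":[0,0.001,0],"spin":0},{"hand":0,"dp":[0,0.0015,0],"spin":0},{"hand":0,"dp":[0,0.0015,0],"spin":0}]'>/dev/null;python3 f.py
```

```text
jig pos [-118.9   20.8   40.3] jigF [-5.82  1.27 -0.08]
```

The force on the lid is now (+5.8, -1.3) N. That direction lies between the two single-screw lines of action (+12° left alone, -40° right alone), so both screws bear. I hold briefly, then back off along the tool and check.

```bash
python3 -m handwheel '[{"hand":0,"dp":[0,0,0],"spin":0},{"hand":0,"dp":[0,0,0],"spin":0},{"hand":0,"dp":[0,0,0],"spin":0}]'>/dev/null;python3 f.py; python3 -m handwheel '[{"hand":0,"dp":[0,-0.003,0],"spin":0},{"hand":0,"dp":[0,-0.015,0],"spin":0},{"hand":0,"dp":[0,-0.03,-0.02],"spin":0},{"hand":0,"dp":[0,-0.05,-0.06],"spin":0},{"hand":0,"dp":[0,-0.065,-0.1],"spin":0}]'; python3 -m handwheel '[{"hand":0,"dp":[0,-0.03,-0.02],"spin":0},{"hand":0,"dp":[0,-0.03,-0.03],"spin":0}]'
python3 - <<'E'
from h import *
im=capture("top");cv2.imwrite("pics/t7.png",cv2.resize(im[145:230,212:342,::-1],None,fx=6,fy=6,interpolation=cv2.INTER_CUBIC));cv2.imwrite("pics/t7r.png",im[:,:,::-1])
im=capture("side");cv2.imwrite("pics/s7.png",cv2.resize(im[140:260,170:330,::-1],None,fx=5,fy=5,interpolation=cv2.INTER_CUBIC))
E
```

```text
jig pos [-119.    20.8   40.3] jigF [-5.08  1.84 -0.23]
time_s: 16.1
position: [0.6469, 0.088, 0.1401]
tcp_rot: [[0.808, -0.589, -0.003], [-0.589, -0.808, -0.001], [-0.001, 0.002, -1.0]]
ft_force: [0.3, -0.1, -0.4]
width: -0.0
time_s: 16.3
position: [0.6678, 0.1143, 0.1727]
tcp_rot: [[0.81, -0.587, 0.006], [-0.587, -0.81, 0.001], [0.004, -0.004, -1.0]]
ft_force: [1.2, 0.6, -0.3]
width: 0.0005
```

View pics/t7.png

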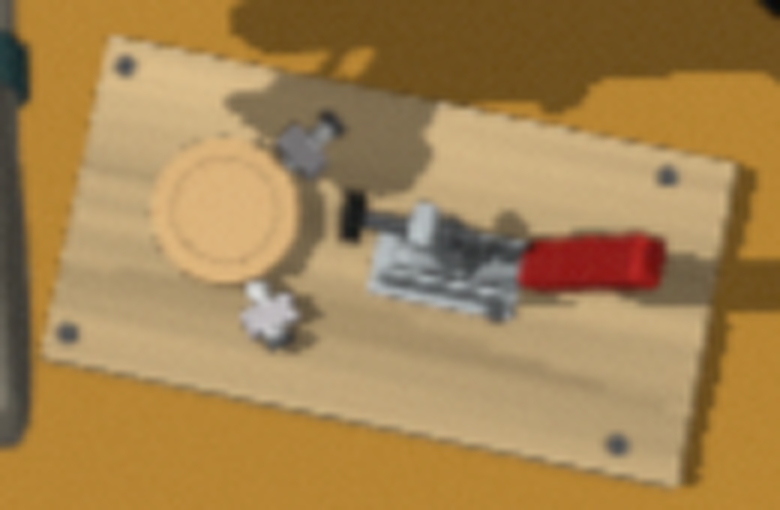

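View pics/s7.png

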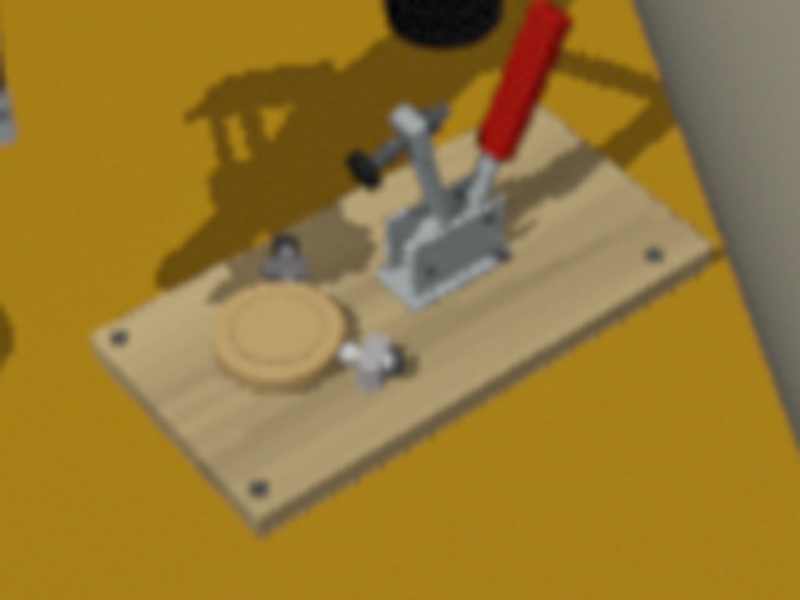

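Now the lid's centre is at about (225,210) in the zoomed top view. Its rim meets the left stop at (285,160) and the right nose at (258,283), and the clamp is still open. On to the handle.

```bash
cat > arc.py <<'E'
from h import *
import sys
def tcp(val,off=0):
    th=1.10-val
    x=38+95*np.cos(th)-(8+off)*np.sin(th); z=52+95*np.sin(th)+(8+off)*np.cos(th)
    return np.array([(x-8)/1000,0.0,(z+17)/1000])
E
python3 - <<'E'
from arc import *
m=camera_model("top");print('cup',onplane(m,351,135,.0),w2j(onplane(m,351,135,.0)))
for v in (0,.4,.8,1.16):print(v,tcp(v))
p=j2w(tcp(0,12));p[2]=.26;go(p,JA+np.pi/2)
E
```

```text
cup [ 0.71796793 -0.27954342  0.        ] [0.1697366  0.18781727 0.        ]
0 [0.06596197 0.         0.15729347]
0.4 [0.09750627 0.         0.13631942]
0.8 [0.1183928  0.         0.10471711]
1.16 [0.12530876 0.         0.07128902]
dp [ 0.0542  0.2608 -0.0887] spin -24.82909665595734 t 16.4 F [-1.1  -0.19 -1.42]
```

```bash
python3 -m handwheel '[{"hand":0,"dp":[0,0,-0.045],"spin":0},{"hand":0,"dp":[0,0.01,-0.089],"spin":-4},{"hand":0,"dp":[0.01,0.05,-0.089],"spin":-9},{"hand":0,"dp":[0.02,0.098,-0.089],"spin":-16},{"hand":0,"dp":[0.03,0.146,-0.089],"spin":-24}]'
python3 - <<'E'
from arc import *
p=j2w(tcp(0,12));p[2]=.26;go(p,JA+np.pi/2);print(w2j(get_obs()['position']))
E
```

```text
time_s: 16.9
position: [0.6007, -0.0259, 0.2573]
tcp_rot: [[0.979, -0.203, -0.004], [-0.203, -0.979, -0.001], [-0.003, 0.002, -1.0]]
ft_force: [1.2, -0.1, 0.6]
width: 0.0001
dp [-0.0226  0.112  -0.0024] spin -0.5638060348521384 t 16.9 F [ 1.24 -0.05  0.61]
[-0.05646161  0.02370396  0.25730149]
```

```bash
python3 -m handwheel '[{"hand":0,"dp":[-0.01,0.045,0],"spin":-0.5},{"hand":0,"dp":[-0.02,0.09,0],"spin":-0.5},{"hand":0,"dp":[-0.0225,0.112,0],"spin":-0.5},{"hand":0,"dp":[-0.0225,0.112,0],"spin":-0.5},{"hand":0,"dp":[-0.0225,0.112,0],"spin":-0.5}]'
python3 - <<'E'
from arc import *
p=j2w(tcp(0,12));go(p,JA+np.pi/2);print(w2j(get_obs()['position']))
im=capture("wrist");cv2.imwrite("pics/w8.png",im[:,:,::-1])
im=capture("side");cv2.imwrite("pics/s8.png",cv2.resize(im[80:260,170:400,::-1],None,fx=3.3,fy=3.3,interpolation=cv2.INTER_CUBIC))
E
```

```text
time_s: 17.4
position: [0.5564, -0.1291, 0.2577]
tcp_rot: [[0.979, -0.202, -0.002], [-0.202, -0.979, 0.001], [-0.003, -0.001, -1.0]]
ft_force: [0.3, -0.0, 0.1]
width: 0.0006
dp [0.0001 0.002  0.095 ] spin -0.5158291425033166 t 17.4 F [ 0.26 -0.    0.06]
[5.33606839e-02 2.11285726e-04 2.57727588e-01]
```

View pics/w8.png

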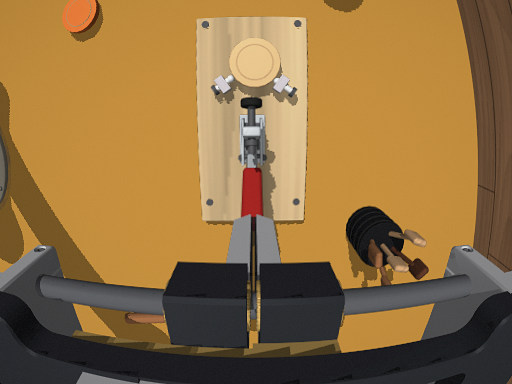

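View pics/s8.png

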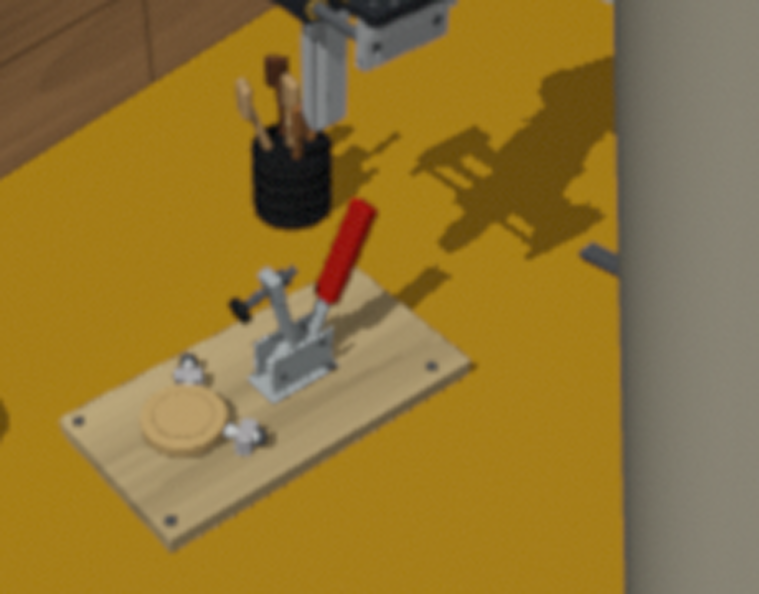

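The wrist view shows the lid at (255,62) touching both screws, and the red handle in line with the closed fingers. I descend to the start of the arc.

```bash
python3 -m handwheel '[{"hand":0,"dp":[0,0,0.03],"spin":0},{"hand":0,"dp":[0,0,0.06],"spin":0},{"hand":0,"dp":[0,0,0.085],"spin":0},{"hand":0,"dp":[0,0,0.095],"spin":0},{"hand":0,"dp":[0,0,0.095],"spin":0}]'; python3 f.py
python3 - <<'E'
from arc import *
for v in (0,.05,.1,.15,.2,.25):go(j2w(tcp(v)))
E
```

```text
time_s: 18.0
position: [0.5569, -0.1275, 0.1624]
tcp_rot: [[0.98, -0.199, -0.003], [-0.199, -0.98, 0.001], [-0.003, -0.001, -1.0]]
ft_force: [0.9, -0.6, -1.0]
width: 0.0007
jig pos [ 51.8   0.4 162.4] jigF [ 0.4   0.95 -0.97]
dp [-0.0003  0.0142  0.0051] spin  t 18.0 F [ 0.85 -0.57 -0.97]
dp [-0.0003  0.0186  0.007 ] spin  t 18.0 F [ 0.85 -0.57 -0.97]
dp [-0.0002  0.0228  0.0091] spin  t 18.0 F [ 0.85 -0.57 -0.97]
dp [-0.0002  0.027   0.0115] spin  t 18.0 F [ 0.85 -0.57 -0.97]
dp [-0.0002  0.031   0.014 ] spin  t 18.0 F [ 0.85 -0.57 -0.97]
dp [-0.0001  0.0349  0.0168] spin  t 18.0 F [ 0.85 -0.57 -0.97]
```

```bash
python3 -m handwheel '[{"hand":0,"dp":[0,0.006,0.002],"spin":0},{"hand":0,"dp":[0,0.01,0.004],"spin":0},{"hand":0,"dp":[0,0.014,0.005],"spin":0},{"hand":0,"dp":[0,0.0165,0.006],"spin":0},{"hand":0,"dp":[0,0.0185,0.007],"spin":0}]'>/dev/null; python3 f.py
python3 - <<'E'
from arc import *
for v in (0.05,.1,.15,.2,.25,.3):go(j2w(tcp(v)))
E
```

```text
jig pos [ 71.9   1.7 157.6] jigF [-0.31  0.78  0.45]
dp [-0.0017 -0.0016  0.0022] spin  t 18.5 F [0.83 0.16 0.45]
dp [-0.0017  0.0027  0.0043] spin  t 18.5 F [0.83 0.16 0.45]
dp [-0.0017  0.0069  0.0066] spin  t 18.5 F [0.83 0.16 0.45]
dp [-0.0017  0.0109  0.0092] spin  t 18.5 F [0.83 0.16 0.45]
dp [-0.0016  0.0148  0.0119] spin  t 18.5 F [0.83 0.16 0.45]
dp [-0.0016  0.0186  0.0148] spin  t 18.5 F [0.83 0.16 0.45]
```

```bash
python3 -m handwheel '[{"hand":0,"dp":[0,0.002,0.001],"spin":0},{"hand":0,"dp":[-0.001,0.004,0.002],"spin":0},{"hand":0,"dp":[-0.001,0.0065,0.0033],"spin":0},{"hand":0,"dp":[-0.001,0.0085,0.0044],"spin":0},{"hand":0,"dp":[-0.001,0.0085,0.0044],"spin":0}]'>/dev/null; python3 f.py
python3 - <<'E'
from arc import *
for v in (0.1,.15,.2,.25,.3,.35):go(j2w(tcp(v)))
im=capture("side");cv2.imwrite("pics/s9.png",cv2.resize(im[80:260,170:400,::-1],None,fx=3.3,fy=3.3,interpolation=cv2.INTER_CUBIC))
E
```

```text
jig pos [ 80.4  -0.3 152.2] jigF [-0.08 -0.27 -0.02]
dp [ 0.0003 -0.0058 -0.0011] spin  t 19.0 F [-0.25  0.13 -0.02]
dp [ 0.0003 -0.0016  0.0013] spin  t 19.0 F [-0.25  0.13 -0.02]
dp [0.0004 0.0024 0.0038] spin  t 19.0 F [-0.25  0.13 -0.02]
dp [0.0004 0.0063 0.0065] spin  t 19.0 F [-0.25  0.13 -0.02]
dp [0.0004 0.0101 0.0095] spin  t 19.0 F [-0.25  0.13 -0.02]
dp [0.0004 0.0137 0.0126] spin  t 19.0 F [-0.25  0.13 -0.02]
```

View pics/s9.png

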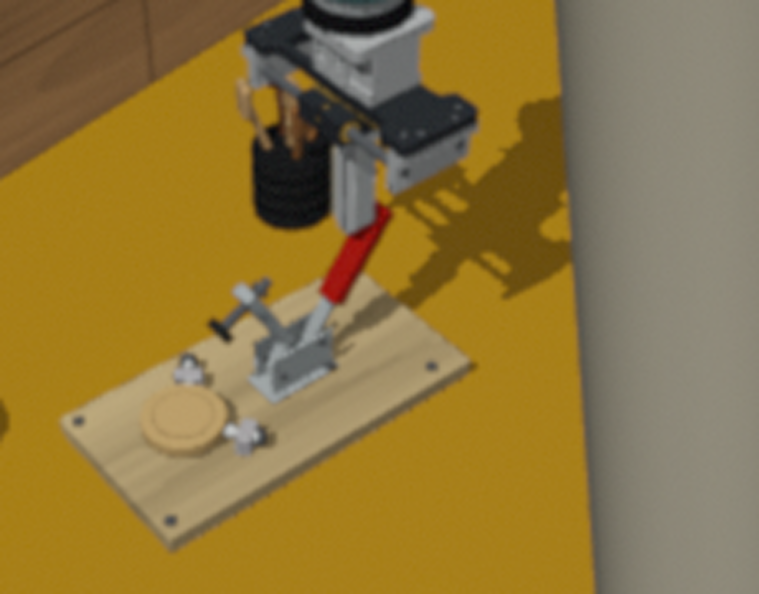

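The handle follows the finger: its arm has swung a little and the lid is unmoved. I continue along the arc.

```bash
python3 -m handwheel '[{"hand":0,"dp":[0,0.0025,0.003],"spin":0},{"hand":0,"dp":[0,0.005,0.0055],"spin":0},{"hand":0,"dp":[0,0.0075,0.0075],"spin":0},{"hand":0,"dp":[0,0.0105,0.01],"spin":0},{"hand":0,"dp":[0,0.0137,0.0126],"spin":0}]'>/dev/null; python3 f.py
python3 - <<'E'
from arc import *
for v in (.35,.4,.45,.5,.55,.6):go(j2w(tcp(v)))
E
```

```text
jig pos [ 9.400e+01 -1.000e-01  1.397e+02] jigF [-1.15  0.1   0.21]
dp [0.0001 0.0001 0.0001] spin  t 19.55 F [0.32 1.11 0.21]
dp [0.0001 0.0035 0.0034] spin  t 19.55 F [0.32 1.11 0.21]
dp [0.0001 0.0068 0.0068] spin  t 19.55 F [0.32 1.11 0.21]
dp [0.0002 0.0099 0.0104] spin  t 19.55 F [0.32 1.11 0.21]
dp [0.0002 0.0128 0.0142] spin  t 19.55 F [0.32 1.11 0.21]
dp [0.0002 0.0156 0.0181] spin  t 19.55 F [0.32 1.11 0.21]
```

```bash
python3 -m handwheel '[{"hand":0,"dp":[0,0.0035,0.0035],"spin":0},{"hand":0,"dp":[0,0.007,0.007],"spin":0},{"hand":0,"dp":[0,0.01,0.0105],"spin":0},{"hand":0,"dp":[0,0.013,0.014],"spin":0},{"hand":0,"dp":[0,0.0155,0.018],"spin":0}]'>/dev/null; python3 f.py
python3 - <<'E'
from arc import *
for v in (.6,.65,.7,.75,.8,.85):go(j2w(tcp(v)))
E
```

```text
jig pos [109.5  -0.2 121.6] jigF [ 0.02  0.1  -0.34]
dp [ 0.0002 -0.      0.    ] spin  t 20.05 F [ 0.1  -0.04 -0.34]
dp [0.0002 0.0025 0.0041] spin  t 20.05 F [ 0.1  -0.04 -0.34]
dp [0.0002 0.0048 0.0082] spin  t 20.05 F [ 0.1  -0.04 -0.34]
dp [0.0002 0.007  0.0125] spin  t 20.05 F [ 0.1  -0.04 -0.34]
dp [0.0002 0.0089 0.0169] spin  t 20.05 F [ 0.1  -0.04 -0.34]
dp [0.0002 0.0105 0.0213] spin  t 20.05 F [ 0.1  -0.04 -0.34]
```

```bash
python3 -m handwheel '[{"hand":0,"dp":[0,0.002,0.0035],"spin":0},{"hand":0,"dp":[0,0.004,0.007],"spin":0},{"hand":0,"dp":[0,0.006,0.0105],"spin":0},{"hand":0,"dp":[0,0.0075,0.0138],"spin":0},{"hand":0,"dp":[0,0.009,0.017],"spin":0}]'>/dev/null; python3 f.py
python3 - <<'E'
from arc import *
for v in (.8,.85,.9,.95,1,1.05,1.1,1.15):go(j2w(tcp(v)))
im=capture("side");cv2.imwrite("pics/s10.png",cv2.resize(im[80:260,170:400,::-1],None,fx=3.3,fy=3.3,interpolation=cv2.INTER_CUBIC))
E
```

```text
jig pos [118.3  -0.2 104.7] jigF [-0.    0.36  1.44]
dp [ 0.0002  0.0001 -0.    ] spin  t 20.55 F [ 0.36 -0.07  1.44]
dp [0.0002 0.0018 0.0044] spin  t 20.55 F [ 0.36 -0.07  1.44]
dp [0.0002 0.0033 0.009 ] spin  t 20.55 F [ 0.36 -0.07  1.44]
dp [0.0002 0.0045 0.0136] spin  t 20.55 F [ 0.36 -0.07  1.44]
dp [0.0002 0.0055 0.0183] spin  t 20.55 F [ 0.36 -0.07  1.44]
dp [0.0002 0.0062 0.023 ] spin  t 20.55 F [ 0.36 -0.07  1.44]
dp [0.0002 0.0067 0.0277] spin  t 20.55 F [ 0.36 -0.07  1.44]
dp [0.0002 0.007  0.0325] spin  t 20.55 F [ 0.36 -0.07  1.44]
```

View pics/s10.png

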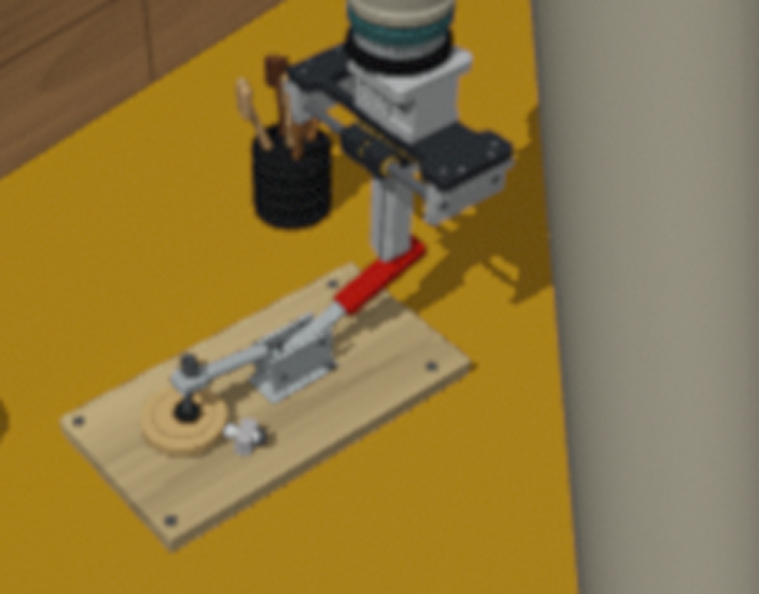

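The pad at (187,410) is about to meet the lid and the handle is at about 0.8 rad. I press on slowly.

```bash
python3 -m handwheel '[{"hand":0,"dp":[0,0.001,0.002],"spin":0},{"hand":0,"dp":[0,0.002,0.0045],"spin":0},{"hand":0,"dp":[0,0.003,0.0065],"spin":0},{"hand":0,"dp":[0,0.0035,0.009],"spin":0}]'>/dev/null; python3 f.py;  python3 -m handwheel '[{"hand":0,"dp":[0,0.001,0.002],"spin":0},{"hand":0,"dp":[0,0.0015,0.0045],"spin":0},{"hand":0,"dp":[0,0.002,0.0065],"spin":0},{"hand":0,"dp":[0,0.0022,0.009],"spin":0}]'>/dev/null; python3 f.py
python3 - <<'E'
from arc import *
for v in (1,1.05,1.1,1.15):go(j2w(tcp(v)))
E
```

```text
jig pos [121.4  -0.2  96.4] jigF [-3.02 -1.97  5.79]
jig pos [123.7  -0.2  87.5] jigF [-1.57 -1.04  6.29]
dp [0.0002 0.     0.0011] spin  t 21.4 F [-0.72  1.74  6.29]
dp [0.0002 0.0008 0.0058] spin  t 21.4 F [-0.72  1.74  6.29]
dp [0.0002 0.0013 0.0105] spin  t 21.4 F [-0.72  1.74  6.29]
dp [0.0002 0.0016 0.0153] spin  t 21.4 F [-0.72  1.74  6.29]
```

```bash
python3 -m handwheel '[{"hand":0,"dp":[0,0.0003,0.002],"spin":0},{"hand":0,"dp":[0,0.0006,0.004],"spin":0},{"hand":0,"dp":[0,0.0008,0.006],"spin":0},{"hand":0,"dp":[0,0.001,0.008],"spin":0}]'>/dev/null; python3 f.py;  python3 -m handwheel '[{"hand":0,"dp":[0,0,0.0015],"spin":0},{"hand":0,"dp":[0,0,0.003],"spin":0},{"hand":0,"dp":[0,0,0.003],"spin":0}]'>/dev/null; python3 f.py
```

```text
jig pos [125.1  -0.2  78.8] jigF [-0.55 -0.6   1.93]
jig pos [125.   -0.4  75.3] jigF [ 0.   -0.17  1.33]
```

```bash
python3 -m handwheel '[{"hand":0,"dp":[0,0,0.001],"spin":0},{"hand":0,"dp":[0,0,0.001],"spin":0}]'>/dev/null; python3 f.py;  python3 -m handwheel '[{"hand":0,"dp":[0,0,0.001],"spin":0},{"hand":0,"dp":[0,0,0.001],"spin":0}]'>/dev/null; python3 f.py
python3 - <<'E'
from arc import *
im=capture("side");cv2.imwrite("pics/s11.png",cv2.resize(im[80:260,170:400,::-1],None,fx=3.3,fy=3.3,interpolation=cv2.INTER_CUBIC))
E
```

```text
jig pos [124.9  -0.3  74.7] jigF [-0.    0.14  0.03]
jig pos [124.9  -0.3  73.8] jigF [-0.6   0.29 -0.11]
```

View pics/s11.png

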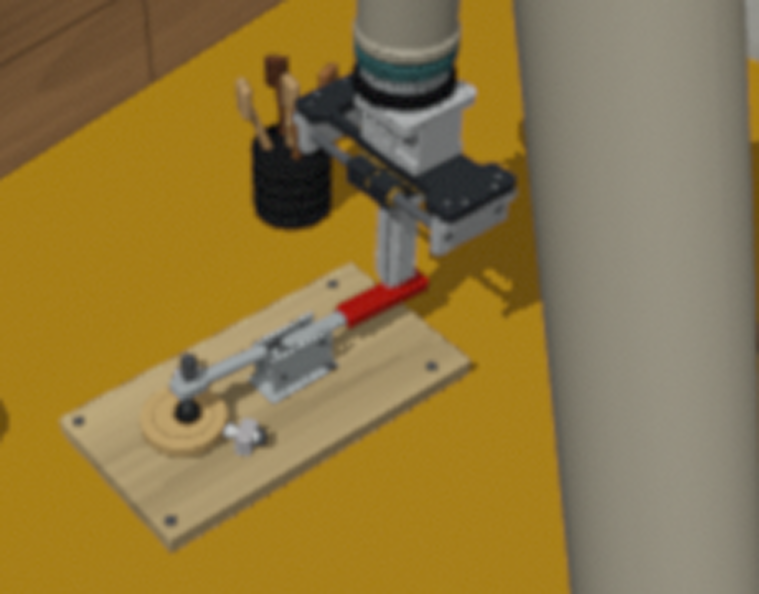

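The force fell to zero as it went over centre. I feel gently for the handle at its stop to confirm.

```bash
python3 -m handwheel '[{"hand":0,"dp":[0,0,0.001],"spin":0},{"hand":0,"dp":[0,0,0.001],"spin":0}]'>/dev/null; python3 f.py;  python3 -m handwheel '[{"hand":0,"dp":[0,0,0.001],"spin":0},{"hand":0,"dp":[0,0,0.001],"spin":0}]'>/dev/null; python3 f.py; python3 -m handwheel '[{"hand":0,"dp":[0,0,0.0005],"spin":0},{"hand":0,"dp":[0,0,0.0005],"spin":0}]'>/dev/null; python3 f.py
```

```text
jig pos [124.9  -0.3  72.9] jigF [-0.28 -0.39  0.34]
jig pos [124.9  -0.2  72.4] jigF [ 0.14 -0.83  3.37]
jig pos [ 1.249e+02 -1.000e-01  7.230e+01] jigF [-0.15 -2.06  5.76]
```

The finger meets a rigid stop at 72.4 mm, against about 71.3 predicted for 1.16 rad, after free travel from 75. The handle is locked, so I back off and check.

```bash
python3 -m handwheel '[{"hand":0,"dp":[0,0,-0.01],"spin":0},{"hand":0,"dp":[0,0,-0.05],"spin":0},{"hand":0,"dp":[0,0,-0.1],"spin":0},{"hand":0,"dp":[0,0,-0.15],"spin":0},{"hand":0,"dp":[0,0,-0.19],"spin":0}]'>/dev/null;python3 -m handwheel '[{"hand":0,"dp":[0,0.02,0],"spin":0},{"hand":0,"dp":[0,0.02,0],"spin":0},{"hand":0,"dp":[0,0.02,0],"spin":0}]'
python3 - <<'E'
from arc import *
im=capture("wrist");cv2.imwrite("pics/w12.png",im[:,:,::-1])
im=capture("side");cv2.imwrite("pics/s12r.png",im[:,:,::-1]);cv2.imwrite("pics/s12.png",cv2.resize(im[80:260,170:400,::-1],None,fx=3.3,fy=3.3,interpolation=cv2.INTER_CUBIC))
im=capture("top");cv2.imwrite("pics/t12.png",im[:,:,::-1])
E
```

```text
time_s: 23.95
position: [0.5376, -0.2183, 0.2607]
tcp_rot: [[0.98, -0.201, -0.001], [-0.201, -0.98, 0.001], [-0.001, -0.001, -1.0]]
ft_force: [-0.2, 0.8, 0.1]
width: 0.0003
```

View pics/w12.png

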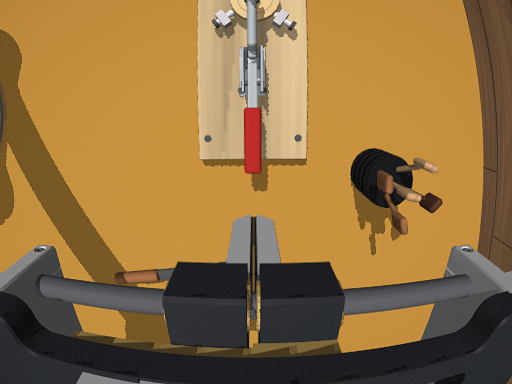

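View pics/s12.png

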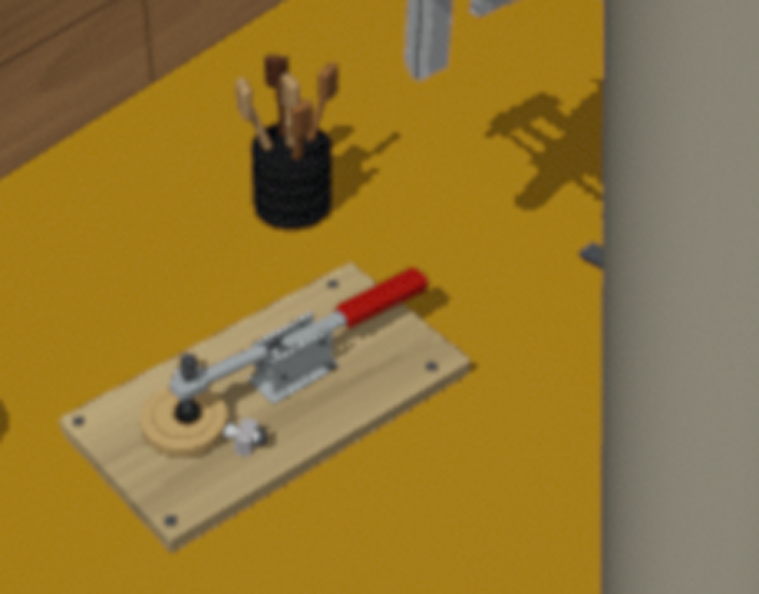

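View pics/t12.png

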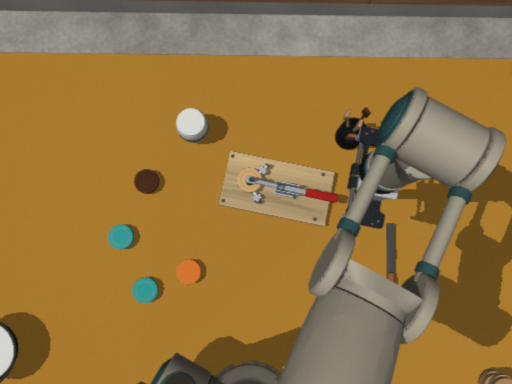

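All three views agree. The handle lies level or just below, the pad at (187,410) in the side view sits on the lid, the lid is still against both screws, and the bystanders stand where they were. The gripper is clear.

```bash
python3 -c "
from station import *
print(sign_off(),get_obs()['time_s'])"
```

```text
the job is handed in; nothing more can be done
the job is handed in; nothing more can be done
```

The pine lid is clamped in the jig with the handle locked over centre, and the job is handed in at about 24 s. The sign-off reported no verdict.

**Seating the lid:** I gripped the lid by its rim, laid it flat on the board and pushed it home with the closed fingers. The first push read about 8 N at the wrist and stuck on the left screw alone. The top view showed a gap of a few mm at the right screw. A second push, turned 25°, seated it with about 5 to 6 N held for half a second. The force direction then fitted contact on both screws, and the pictures showed no gap to about 1 mm. I had no direct reading of each screw's force.

**Locking the clamp:** I pushed the handle down along its arc with at most about 6.5 N. The force fell to zero just past level. A light touch then met a rigid stop at 72.4 mm, about 1 mm above the 71.3 mm predicted for the locked handle; the calibration is good to about 2 mm.

**Last checks:** The pictures show the handle down, the pad on the lid, and the lid between the stops. The dark lid, salt pot and cup look unmoved, as does what shows of the file, which the arm partly hides. The gripper is clear and its wrist force is under 1 N. I could not measure the pad's force on the lid.

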